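Slide a brass blank out over the end of the casting ledge

ROBOT

A 6-joint arm with a two-finger parallel gripper is mounted at the origin on the work surface. World frame = base frame: x ahead of the robot, y to its left, z up, the work surface at z = 0. Lengths are in mm, angles in rad, forces in N, time in s.
With the tool pointing down it reaches from about 325 to 900 mm from the base axis. Payload 6.1 kg.
Tool frame: the origin (TCP) lies at the very end of the fingers, on their centre line; the grasp point (between the pads) lies 19 mm behind it; z points along the fingers, y is the line along which they close (so a half turn about z gives the same grasp; the last joint's range is limited). The gripper opens to 85 mm and grips with 20 to 120 N. Pads are 22 mm wide; open, the fingers measure 114 mm over their backs; the gripper's body (76 mm by 85 mm) begins 54 mm behind the grasp point. The pads swing forward as they close: fully open they stand 13 mm farther back than shut.
Start: joints at [1.004, 0.22, 1.526, -0, 1.395, -0.126], TCP at [266.662, 565.249, 192.3] pointing down, gripper open.
Joint ranges: [-2.98, 2.98], [-0.91, 2.08], [0.09, 2.57], [-1.24, 4.39], [0.2, 2.65], [-2.68, 2.68]. Speed limits (rad/s): [2.57, 2.57, 3.01, 3.14, 3.14, 3.14].

INTERFACE

Orientations are given as a unit quaternion [x, y, z, w].
In Python, from plant import bot, viewer gives the robot as it stands.
- The arm moves only by the tool apply_moves, never from a script. Its argument "motion" is a list of rows, each a list of 6 numbers: the shift along the world's x, y, z normalised to -1 to 1, where 1 is 250 mm, then the turn, a rotation vector about the world's x, y, z normalised to -1 to 1, where 1 is 90 degrees. A call has 1 to 10 rows; each row shifts and turns the commanded pose from where the row before left it; what a row does not reach is not made up. A row lasts 1/12 s, in which the tool goes at most 41.7 mm and 7.16 degrees, less where a joint would pass 70% of its speed; a pose out of reach is approached as far as the arm can. A call with a number of a shift or a turn outside -1 to 1 is refused whole. A call with a gripper value outside its range is refused whole. "hand" is the closure, from 0 (fully open) to 1 (shut), set as the call begins (left out, the last holds). The fingers move at their own pace and stop on an object; "newtons" is the grip in N (left out, the last holds). Time passes only in rows, so rows that do not move let the fingers close. It gives the time, the measured TCP pose, the force, the opening and the grip force at its end, in the units of the state.
- bot.read_state(): the state, without advancing time (a new reading comes with each control period).
- viewer.camera(name): name is "side" or "top" or "wrist"; returns (picture, depth): 420x560x3 uint8, red, green, blue; 420x560 float32, mm along the optical axis (not along the pixel's ray), 0 where there is no reading.
- viewer.get_calibration(name): a dict with "fx", "fy", "cx", "cy" (pixels), "rvec" (rotation vector, rad) and "tvec" (3), from world to camera coordinates, as OpenCV has them; the wrist camera has in their place "T_tool_cam" (4x4, takes a point from camera to tool coordinates, whose origin is the TCP and whose axes are the flange's). Camera axes: x right, y down, z forward; pixel columns grow to the right and rows downward; lengths in mm; the calibration is good to about 2 mm. A picture is of the moment at which its call begins: read the wrist's pose just before it. get_calibration takes no time and is no camera call.
- bot.sign_off(): hands the job in; it is judged then, once.
The state is a dict: "clock": time; "qpos": joint angles; "joint_velocities": joint speeds; "tau": joint torques, N m; "tool_pos": TCP position; "eef_rot": TCP orientation; "force": force on the tool from outside, world axes, zero at the start; "wrist_torque": the same for the moment, N m; "finger_gap": opening from 0.0 (shut) to 1.0 (fully open); "grip_force": force on a finger pad.
Only numpy, scipy, OpenCV 4.12 (cv2) and the standard library are available. Lean on these libraries where they do the work, as an engineer would, in place of code of your own. Each camera call takes 0.05 s, during which the arm holds its last target. There are 200 camera calls.

TASK

The thin brass blank lying on the raised ledge has to be ready for the tongs: push it with the fingertips until one long side lies flush along the ledge's guide rail and about 3 cm of it sticks out past the end of the ledge where the open tray stands. Only push or slide it, never pinch it or lift it off the ledge, leave it resting flat there, and leave the tray, mould, jar and hammer where they are.

Things in the scene. Friction and masses are not known exactly. Their poses are not given: they have to be found in the camera images.
- ledge: Fixed timber block with a dark steel top, 150 mm deep (x) by 300 mm long (y), top 50 mm above the bench; yaw up to 0.25 rad either way. Origin: centre of its underside. Both ends (y = +-150 mm) and the robot's side (-x) are open. Along the far side (+x) of the top runs a full-length metal guide rail, 18 mm above the top, 12 mm thick, inner face at x = +60 mm.
- plate_mid (a point): Centre of the loose brass blank, a plain rectangular plate 70 mm (its x) by 120 mm (its y), 6 mm thick, 0.3 to 0.6 kg, lying flat on the ledge; this point is 3 mm above its underside. It starts near the middle of the ledge, long side roughly along it but up to 0.2 rad askew, clear of the rail.
- tray: Open steel tray on the bench just past one end of the ledge (either end, it varies), 120 x 100 mm, 28 mm high, about 0.9 kg, loose. Origin at the centre of its underside. It marks the end over which the blank must stick out.
- mould: Closed two-part dark steel mould block on the bench past the other end of the ledge, 80 x 70 mm, 55 mm high, loose. Origin at the centre of its underside. Leave alone.
- jar: Amber glass jar with a steel lid, 56 mm diameter, 75 mm high, standing on the bench beyond the guide rail, loose. Origin at the centre of its underside. Leave alone.
- hammer: Hammer, 220 mm long, lying on the bench on the robot's side of the ledge, lower than the ledge's top, loose. Leave alone.
- plate: The same brass blank; its origin is the centre of its underside.
Not all that is in view belongs to the job. Of the things like the plate, leave any that is grey, purple or turquoise; of the rest the smaller one is meant.

How it is judged (in metres and radians):
At the end, for the whole second after the job is handed in: The blank lies flat and still on the ledge, its long side along the guide rail (gap at most 5 mm, within 4 degrees of parallel), and sticks out 20 to 40 mm past the ledge's end on the tray's side (((y of tray in the frame of ledge above 0 m and y of plate_mid in the frame of ledge between 0.11 and 0.13 m) or (y of tray in the frame of ledge below 0 m and y of plate_mid in the frame of ledge between -0.13 and -0.11 m)) and x of plate_mid in the frame of ledge between 0.02 and 0.03 m and z of plate_mid in the frame of ledge between 0.049 and 0.057 m and angle between the y axis of plate_mid and the y axis of ledge, either way round below 0.07 rad and angle between plate_mid's own z axis and vertical below 0.05 rad and linear speed of plate below 0.01 m/s); the robot touches nothing.
It fails at once if the blank is lifted off the ledge or tipped up (z of plate_mid in the frame of ledge above 0.06 m or angle between plate_mid's own z axis and vertical above 0.12 rad).
It fails at once if the tray is moved (distance of tray from where it was at the start of the episode above 0.02 m).
It fails at once if the mould is moved (distance of mould from where it was at the start of the episode above 0.02 m).
It fails at once if the jar is moved (distance of jar from where it was at the start of the episode above 0.02 m).
It fails at once if the hammer is moved (distance of hammer from where it was at the start of the episode above 0.02 m).
It also fails if it takes over 64 s, if anything falls off the work surface, if the arm or the gripper's body presses on something with over 40 N, if the wrist force passes 120 N, or if a joint passes its speed limit or range.

## Working session

There is one attempt and no reset: what is moved stays moved. The work goes in short steps, Python scripts to look and compute and a tool call to move; the robot and the scene stay as the last step left them, time stands still between calls to the robot, and variables do not carry over. Pictures are saved under pics/ and viewed, at most 10 in all, crops included, and the job is handed in when it is done.

Besides the shell and the picture viewer there is one more tool, called after "Call:" as name([rows], argument=value, ...), one row to a line, values as JSON. apply_moves: Moves the arm, as the interface text tells. Its arguments: {"type":"object","properties":{"motion":{"type":"array"},"hand":{"type":"number"},"newtons":{"type":"number"}},"required":["motion"]}

```bash
mkdir -p pics
cat > h.py <<'E'
import numpy as np, cv2
from plant import bot, viewer
def cam(n):
    p,d=viewer.camera(n); return p,d,viewer.get_calibration(n)
def pts(d,c):
    v,u=np.mgrid[:d.shape[0],:d.shape[1]]
    P=np.stack([(u-c['cx'])/c['fx']*d,(v-c['cy'])/c['fy']*d,d],-1)
    R=cv2.Rodrigues(np.array(c['rvec'],float))[0]
    return (P-np.array(c['tvec']).ravel())@R
def ray(u,v,c,z):
    R=cv2.Rodrigues(np.array(c['rvec'],float))[0]; t=np.array(c['tvec']).ravel()
    o=-R.T@t; k=R.T@np.array([(u-c['cx'])/c['fx'],(v-c['cy'])/c['fy'],1]); return o+k*(z-o[2])/k[2]
E
python3 - <<'E'
from h import *
for n in('top','side'):
    p,d,c=cam(n); cv2.imwrite(f'pics/{n}0.png',p[:,:,::-1]); np.savez(f'{n}0.npz',p=p,d=d); print(c)
print(bot.read_state())
E
```

```text
{'fx': 395.47167388668794, 'fy': 395.47167388668794, 'cx': 270.689326313987, 'cy': 207.84354588170646, 'rvec': array([ 2.14977378, -2.16608901,  0.17883725]), 'tvec': array([-20.07028089, 630.01275868, 819.39534239])}
{'fx': 491.71827792323506, 'fy': 491.71827792323506, 'cx': 279.8136198466396, 'cy': 209.01703823330413, 'rvec': array([ 0.17203141, -2.78026205,  1.32752368]), 'tvec': array([ 617.40590239,  120.31639344, 1174.30002178])}
{'clock': 0.1, 'qpos': array([ 1.00390089e+00,  2.21162694e-01,  1.52750981e+00,  5.98591031e-06,
        1.39472118e+00, -1.26116804e-01]), 'joint_velocities': array([-0.00114747, -0.00149023, -0.00387757, -0.0009537 , -0.00056316,
       -0.00054325]), 'tau': array([ 2.43976836e-03, -4.98244143e+01, -3.90546227e+01, -9.37611162e-05,
        5.72283694e-03, -1.78504951e-05]), 'tool_pos': array([266.32373154, 564.7237013 , 191.29221614]), 'eef_rot': array([ 2.18609965e-01,  9.75811904e-01, -8.45991807e-04, -3.08598108e-04]), 'force': array([-0.01566862,  0.5345004 , -0.43821718]), 'wrist_torque': array([-0.0326066 , -0.02927211, -0.00723108]), 'grip_force': 0.0, 'finger_gap': 1.0013263215684862}
```

View pics/top0.png

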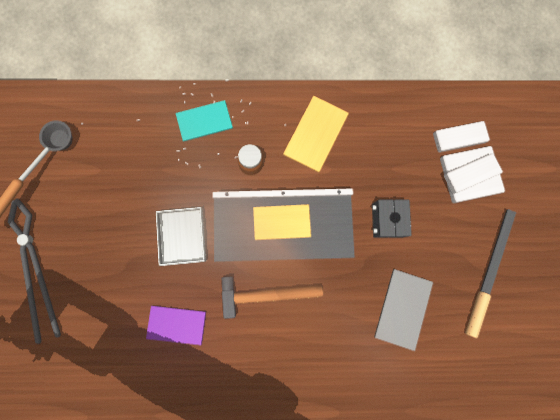

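View pics/side0.png

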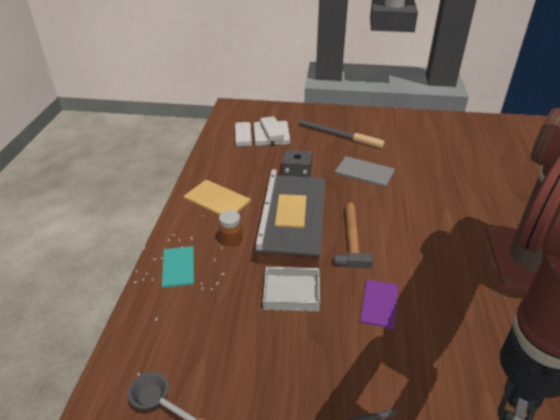

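The top view shows the blank at about (282,222) on the ledge. The rail is at about y=192, the tray on the left at (181,236), the mould on the right at (392,218), the jar at (250,156) and the hammer at (270,294). The side view agrees.

Run:
```python
from h import *
f=np.load('top0.npz');p,d=f['p'],f['d'];c=viewer.get_calibration('top')
P=pts(d,c); hsv=cv2.cvtColor(p,cv2.COLOR_RGB2HSV)
box=np.zeros(d.shape,bool); box[180:270,205:365]=1
y=box&(hsv[...,0]>15)&(hsv[...,0]<35)&(hsv[...,1]>130)&(hsv[...,2]>150)
def rect(m,z,name):
    u=np.argwhere(m)[:,::-1]; q=np.array([ray(a,b,c,z)[:2] for a,b in u],np.float32)
    r=cv2.minAreaRect(q); print(name,r,len(q),'z med',np.median(P[m][:,2])); print(cv2.boxPoints(r).round(1).tolist())
rect(y,56,'plate')
rail=box&(P[...,2]>61)&(P[...,2]<80); 
rect(cv2.morphologyEx(rail.astype(np.uint8),cv2.MORPH_OPEN,np.ones((3,3)))>0,68,'rail')
top=box&(P[...,2]>40)
rect(cv2.morphologyEx(top.astype(np.uint8),cv2.MORPH_OPEN,np.ones((5,5)))>0,50,'top')
g=(P[...,2]>12)&(P[...,2]<80)
for n,(a,b,e,h) in dict(tray=(200,272,150,210),jar=(140,172,235,265),mould=(195,240,370,415),hammer=(272,320,218,328)).items():
    q=P[a:b,e:h][g[a:b,e:h]]; print(n,q.min(0).round(),q.max(0).round())
```

```text
plate ((598.7422485351562, -60.825130462646484), (67.32185363769531, 94.04052734375), 2.6284003257751465) 22 z med 56.93854166511298
[[563.0, -15.399999618530273], [567.2999877929688, -109.30000305175781], [634.5, -106.30000305175781], [630.2000122070312, -12.300000190734863]]
rail ((659.2501831054688, -50.68296813964844), (13.372618675231934, 298.3762512207031), 1.0492769479751587) 846 z med 68.95579449903383
[[649.7999877929688, 98.4000015258789], [655.2999877929688, -200.0], [668.7000122070312, -199.6999969482422], [663.2000122070312, 98.5999984741211]]
top ((594.0524291992188, -52.94920349121094), (150.6158905029297, 304.8444519042969), 1.070071816444397) 9629 z med 51.8785847407937
[[515.9000244140625, 98.0], [521.5999755859375, -206.8000030517578], [672.2000122070312, -203.89999389648438], [666.5, 100.9000015258789]]
tray [510. 121.  12.] [636. 229.  34.]
jar [713.  -7.  13.] [765.  47.  80.]
mould [ 567. -327.   12.] [ 647. -251.   61.]
hammer [ 396. -136.   12.] [483.  85.  31.]
```

```bash
cat >> h.py <<'E'
L=np.array([593.3,-51.9]); YAW=0.0185
def plate(p,c):
    hsv=cv2.cvtColor(p,cv2.COLOR_RGB2HSV)
    m=((hsv[...,0]>15)&(hsv[...,0]<35)&(hsv[...,1]>110)&(hsv[...,2]>120)).astype(np.uint8)
    m[:182]=0;m[270:]=0;m[:,:150]=0;m[:,365:]=0
    m=cv2.morphologyEx(m,cv2.MORPH_OPEN,np.ones((3,3)))
    cs=cv2.findContours(m,cv2.RETR_EXTERNAL,cv2.CHAIN_APPROX_NONE)[0]
    k=max(cs,key=cv2.contourArea)
    q=np.array([ray(a,b,c,56)[:2] for a,b in k[:,0]],np.float32)
    r=cv2.minAreaRect(q); B=cv2.boxPoints(r); Rm=np.array([[np.cos(YAW),np.sin(YAW)],[-np.sin(YAW),np.cos(YAW)]])
    print('rect',r); print('corners',B.round(1).tolist()); print('local',((B-L)@Rm.T).round(1).tolist(),'mid',(Rm@(np.array(r[0])-L)).round(1))
E
python3 - <<'E'
from h import *
f=np.load('top0.npz');p=f['p'];c=viewer.get_calibration('top')
print(cv2.cvtColor(p,cv2.COLOR_RGB2HSV)[222,282])
plate(p,c)
E
```

```text
[ 25 123 254]
rect ((598.2828369140625, -47.928428649902344), (71.22435760498047, 120.50474548339844), 2.2811672687530518)
corners [[560.2999877929688, 10.899999618530273], [565.0999755859375, -109.5999984741211], [636.2999877929688, -106.69999694824219], [631.5, 13.699999809265137]]
local [[-31.8, 63.4], [-29.3, -57.1], [41.9, -55.6], [39.4, 64.9]] mid [5.1 3.9]
```

Call:
apply_moves([
  [0.067, -0.141, 0, 0, 0, 0.0293],
  [0.067, -0.141, 0, 0, 0, 0.0293],
  [0.067, -0.141, 0, 0, 0, 0.0293],
  [0.067, -0.141, 0, 0, 0, 0.0293],
  [0.067, -0.141, 0, 0, 0, 0.0293],
  [0.067, -0.141, 0, 0, 0, 0.0293],
  [0.067, -0.141, 0, 0, 0, 0.0293],
  [0.067, -0.141, 0, 0, 0, 0.0293],
  [0.067, -0.141, 0, 0, 0, 0.0293],
  [0.067, -0.141, 0, 0, 0, 0.0293],
], hand=1)

```text
clock: 0.93
tool_pos: [434.3, 210.9, 192.1]
eef_rot: [-0.011, 1.0, -0.0, -0.0]
force: [0.7, 1.2, 0.2]
finger_gap: 0.001
grip_force: 0.0
```

Call:
apply_moves([
  [0.067, -0.141, 0, 0, 0, 0],
  [0.067, -0.141, 0, 0, 0, 0],
  [0.067, -0.141, 0, 0, 0, 0],
  [0.067, -0.141, 0, 0, 0, 0],
  [0.067, -0.141, 0, 0, 0, 0],
  [0.067, -0.141, 0, 0, 0, 0],
  [0.067, -0.141, 0, 0, 0, 0],
  [0.067, -0.141, 0, 0, 0, 0],
  [0.067, -0.141, 0, 0, 0, 0],
  [0.067, -0.141, 0, 0, 0, 0],
])

```text
clock: 1.77
tool_pos: [601.8, -141.6, 191.7]
eef_rot: [-0.01, 1.0, 0.0, -0.0]
force: [0.7, 0.9, 0.8]
finger_gap: -0.004
grip_force: 0.0
```

Call:
apply_moves([
  [0, 0, -0.14, 0, 0, 0],
  [0, 0, -0.14, 0, 0, 0],
  [0, 0, -0.14, 0, 0, 0],
  [0, 0, -0.08, 0, 0, 0],
  [0, 0, -0.03, 0, 0, 0],
  [0, 0, -0.012, 0, 0, 0],
  [0, 0, -0.008, 0, 0, 0],
  [0, 0, 0, 0, 0, 0],
])

```text
clock: 2.43
tool_pos: [602.8, -140.1, 56.3]
eef_rot: [-0.01, 1.0, -0.0, 0.001]
force: [-0.3, 0.2, 0.4]
finger_gap: -0.006
grip_force: 0.0
```

Run:
```python
from h import *
s=bot.read_state();print(s['tool_pos'],s['force'])
p,d,c=cam('wrist');cv2.imwrite('pics/w1.png',p[:,:,::-1]);p,d,c=cam('side');cv2.imwrite('pics/s1.png',cv2.resize(p[140:280,220:370,::-1],None,fx=4,fy=4))
```

```text
[ 602.84892806 -140.08821278   56.33229993] [-0.28322541  0.20997279  0.41360771]
```

View pics/s1.png

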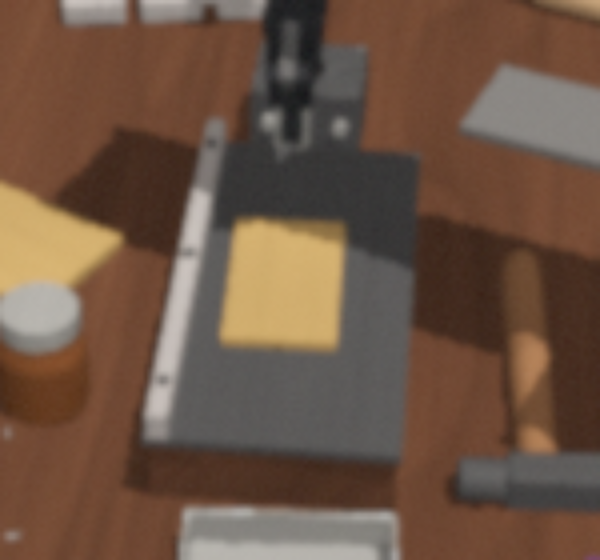

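The side crop shows the blank's far edge at row 220 of the crop and the gripper's visible tip near (285,150). The dark pads are hard to make out, so I'll check the wrist picture.

View pics/w1.png

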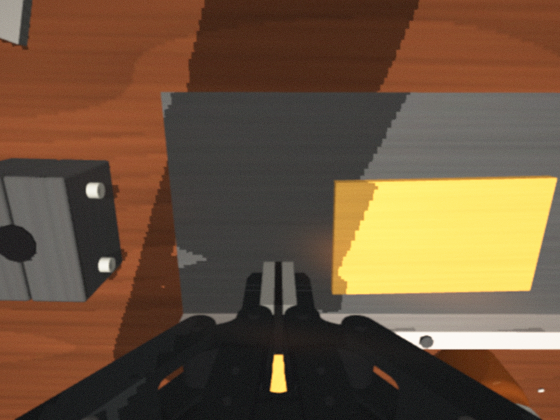

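Call:
apply_moves([
  [-0.012, 0, -0.015, 0, 0, 0],
  [0, 0.03, 0, 0, 0, 0],
  [0, 0.04, 0, 0, 0, 0],
  [-0.001, 0.03, 0, 0, 0, 0],
  [-0.001, 0.03, 0, 0, 0, 0],
  [-0.001, 0.03, 0, 0, 0, 0],
  [-0.001, 0.03, 0, 0, 0, 0],
  [-0.001, 0.02, 0, 0, 0, 0],
  [0, 0.01, 0, 0, 0, 0],
  [0, 0, 0, 0, 0, 0],
])

```text
clock: 3.37
tool_pos: [597.4, -84.0, 51.1]
eef_rot: [-0.01, 1.0, 0.0, 0.0]
force: [0.1, -0.5, 0.8]
finger_gap: -0.002
grip_force: 0.0
```

Run:
```python
from h import *
p,d,c=cam('top');plate(p,c);cv2.imwrite('pics/t2.png',cv2.resize(p[140:280,140:380,::-1],None,fx=3,fy=3))
```

```text
rect ((596.84375, -4.664421081542969), (32.37828826904297, 71.13658905029297), 89.81910705566406)
corners [[561.2000122070312, -20.700000762939453], [632.4000244140625, -21.0], [632.5, 11.399999618530273], [561.2999877929688, 11.600000381469727]]
local [[-31.5, 31.7], [39.6, 30.2], [40.3, 62.6], [-30.8, 64.1]] mid [ 4.4 47.2]
```

View pics/t2.png

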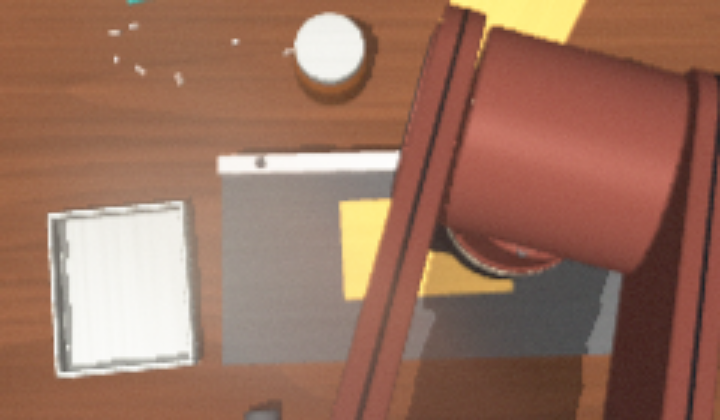

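The top crop shows the blank's leading edge still at local y≈64, at crop (343,250), so it hasn't moved. I'll look through the wrist camera.

Run:
```python
from h import *
s=bot.read_state();print(s['tool_pos'],s['eef_rot'])
p,d,c=cam('wrist');cv2.imwrite('pics/w2.png',p[:,:,::-1]);print(c)
for v,u in((230,450),(265,268),(270,290),(285,280),(150,300)):print(u,v,d[v,u])
```

```text
[597.45630777 -84.49290728  51.05535632] [-9.99630120e-03  9.99950033e-01 -7.79002803e-05  1.66269544e-05]
{'fx': 341.82342792778854, 'fy': 341.82342792778854, 'cx': 277.92540204444, 'cy': 210.33243535777868, 'T_tool_cam': array([[ 7.69548795e-05, -9.48477788e-01, -3.16843621e-01,
         8.03177649e+01],
       [ 9.99999936e-01, -3.75994998e-05,  3.55434534e-04,
        -2.59873972e-01],
       [-3.49034923e-04, -3.16843628e-01,  9.48477724e-01,
        -1.80893673e+02],
       [ 0.00000000e+00,  0.00000000e+00,  0.00000000e+00,
         1.00000000e+00]])}
450 230 190.87679
268 265 150.96812
290 270 145.90553
280 285 134.97768
300 150 181.16084
```

View pics/w2.png

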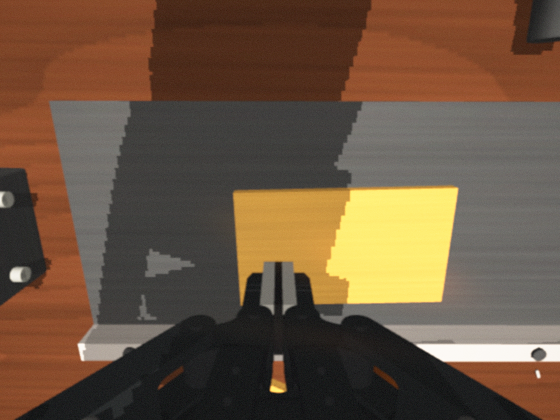

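The wrist view shows the blank passing under the pads: the pad ends at (278,262) sit well above the plate, at depth 151 against 190. I'll measure where the fingertips are in the tool frame.

Run:
```python
from h import *
s=bot.read_state()
p,d,c=cam('wrist')
v,u=np.mgrid[:420,:560]
P=np.stack([(u-c['cx'])/c['fx']*d,(v-c['cy'])/c['fy']*d,d],-1)
T=c['T_tool_cam'];Q=P@T[:3,:3].T+T[:3,3]
for r in range(215,420,12): print(r,[(int(k),Q[r,k].round().astype(int).tolist()) for k in(255,268,290,300)])
p,d,c=cam('side');X=pts(d,c)
m=(abs(X[...,0]-597)<20)&(abs(X[...,1]+84)<25)&(X[...,2]>62)
print(len(X[m]),np.percentile(X[m][:,2],[0,2,10,50]),X[m][X[m][:,2]<np.percentile(X[m][:,2],10)].mean(0))
print(s['qpos'],s['tool_pos'])
```

```text
215 [(255, [19, -13, -4]), (268, [18, -6, -4]), (290, [19, 6, -4]), (300, [18, 12, -4])]
227 [(255, [12, -13, -5]), (268, [12, -6, -4]), (290, [12, 6, -5]), (300, [12, 12, -5])]
239 [(255, [4, -13, -4]), (268, [4, -6, -4]), (290, [5, 7, -5]), (300, [5, 12, -5])]
251 [(255, [-3, -13, -5]), (268, [-3, -6, -4]), (290, [-3, 7, -5]), (300, [-3, 12, -4])]
263 [(255, [-11, -13, -4]), (268, [10, -5, -45]), (290, [10, 5, -44]), (300, [-10, 12, -5])]
275 [(255, [6, -10, -48]), (268, [10, -4, -55]), (290, [10, 5, -55]), (300, [6, 9, -48])]
287 [(255, [5, -10, -57]), (268, [10, -4, -64]), (290, [10, 5, -64]), (300, [5, 9, -57])]
299 [(255, [80, 0, -181]), (268, [10, -4, -73]), (290, [10, 4, -73]), (300, [6, 8, -67])]
311 [(255, [13, -8, -84]), (268, [10, -4, -80]), (290, [11, 4, -81]), (300, [13, 7, -84])]
323 [(255, [10, -8, -87]), (268, [11, -3, -87]), (290, [11, 4, -88]), (300, [11, 7, -88])]
335 [(255, [10, -7, -93]), (268, [11, -3, -93]), (290, [10, 4, -93]), (300, [11, 7, -93])]
347 [(255, [15, -6, -104]), (268, [6, -3, -93]), (290, [10, 3, -98]), (300, [15, 6, -104])]
359 [(255, [16, -6, -109]), (268, [-4, -4, -88]), (290, [9, 3, -102]), (300, [16, 5, -109])]
371 [(255, [17, -6, -114]), (268, [-9, -4, -87]), (290, [5, 3, -102]), (300, [16, 5, -113])]
383 [(255, [15, -6, -116]), (268, [80, 0, -181]), (290, [0, 3, -101]), (300, [16, 5, -117])]
395 [(255, [14, -6, -119]), (268, [9, -3, -114]), (290, [8, 3, -113]), (300, [15, 5, -119])]
407 [(255, [11, -6, -119]), (268, [9, -3, -118]), (290, [11, 3, -119]), (300, [11, 5, -119])]
419 [(255, [11, -5, -122]), (268, [10, -3, -122]), (290, [9, 3, -121]), (300, [9, 5, -121])]
295 [ 89.06643989  92.92665948 102.5773963  179.97297305] [601.22568819 -76.9283326   96.7098463 ]
[-2.71527659e-01  3.06932387e-01  1.70131140e+00 -1.94073351e-04
  1.13319587e+00 -1.86189351e+00] [597.48560719 -84.82088743  51.07661576]
```

Both cameras put the real fingertips about 40 mm above the reported TCP. I'll back off behind the blank, lower by that amount and feel for the ledge.

Call:
apply_moves([
  [0, -0.12, 0, 0, 0, 0],
  [0, -0.12, 0, 0, 0, 0],
  [0, 0, -0.06, 0, 0, 0],
  [0, 0, -0.05, 0, 0, 0],
  [0, 0, -0.01, 0, 0, 0],
  [0, 0, 0, 0, 0, 0],
  [0, 0, 0, 0, 0, 0],
])

```text
clock: 4.15
tool_pos: [597.0, -143.9, 20.5]
eef_rot: [-0.01, 1.0, 0.0, -0.001]
force: [-0.8, -0.1, -0.0]
finger_gap: 0.001
grip_force: 0.0
```

```bash
cat >> h.py <<'E'
def tip():
    s=bot.read_state(); p,d,c=cam('wrist')
    v,u=np.mgrid[:420,:560]
    P=np.stack([(u-c['cx'])/c['fx']*d,(v-c['cy'])/c['fy']*d,d],-1)
    T=c['T_tool_cam'];Q=P@T[:3,:3].T+T[:3,3]
    from scipy.spatial.transform import Rotation as R
    W=Q@R.from_quat(s['eef_rot']).as_matrix().T+s['tool_pos']
    f=Q[255:275,262:294].reshape(-1,3); f=f[(f[:,2]<-15)&(f[:,2]>-60)]
    print('pose',s['tool_pos'],'F',s['force'],'tip tool z',np.sort(f[:,2])[-12:].round(1)[::4])
    hsv=cv2.cvtColor(p,cv2.COLOR_RGB2HSV); m=(hsv[...,0]>15)&(hsv[...,0]<35)&(hsv[...,1]>110)&(abs(W[...,2]-55)<8)
    if m.sum()>50: print('plate seen',W[m].min(0).round(1),W[m].max(0).round(1),'n',m.sum())
    b=W[100:180,200:270].reshape(-1,3); print('ledge z',np.median(b[:,2]).round(1))
    return p,d,W
E
python3 -c "
from h import *
p,d,W=tip()
for r in (200,215,230,245,255,262,268): print(r,W[r,278].round(1),W[r,268].round(1))"
```

```text
pose [ 596.96507769 -143.89138796   20.54942443] F [-0.78054273 -0.09472118 -0.00905099] tip tool z [-27.8 -27.7 -27.6]
plate seen [ 562.2 -110.    47.8] [641.1   1.8  57.5] n 26673
ledge z 49.2
200 [ 562.8 -144.8   48.3] [ 562.6 -149.4   49.2]
215 [ 569.9 -144.6   49.1] [ 569.6 -149.3   50.3]
230 [ 577.5 -144.5   49.3] [ 577.3 -149.2   50. ]
245 [ 585.  -144.3   49.9] [ 585.5 -149.2   49. ]
255 [ 591.  -144.2   48.5] [ 590.5 -149.1   49.8]
262 [ 587.5 -144.3   62.9] [ 587.4 -148.8   63.3]
268 [ 587.5 -144.3   68.5] [ 587.7 -148.6   68.4]
```

Call:
apply_moves([
  [0, 0, -0.02, 0, 0, 0],
  [0, 0, -0.014, 0, 0, 0],
  [0, 0, -0.006, 0, 0, 0],
  [0, 0, 0, 0, 0, 0],
  [0, 0.03, 0, 0, 0, 0],
  [0, 0.04, 0, 0, 0, 0],
  [0, 0.04, 0, 0, 0, 0],
  [0, 0.02, 0, 0, 0, 0],
  [0, 0, 0, 0, 0, 0],
])

```text
clock: 4.95
tool_pos: [597.4, -110.6, 11.1]
eef_rot: [-0.011, 1.0, 0.0, -0.0]
force: [-0.3, 0.1, 0.2]
finger_gap: -0.001
grip_force: 0.5
```

```bash
python3 -c "
from h import *
p,d,W=tip()
cv2.imwrite('pics/w3.png',p[:,:,::-1])
p,d,c=cam('top');plate(p,c)"
```

```text
pose [ 597.3860273  -110.55004232   11.08496511] F [-0.25831146  0.1091803   0.2330307 ] tip tool z [-37.1 -37.  -36.7]
plate seen [ 562.2 -105.    47.5] [640.4  24.1  62.5] n 31774
ledge z 49.2
rect ((598.8053588867188, -23.098480224609375), (77.81139373779297, 71.26049041748047), 89.86024475097656)
corners [[563.0999755859375, -61.900001525878906], [634.2999877929688, -62.099998474121094], [634.5, 15.699999809265137], [563.2999877929688, 15.899999618530273]]
local [[-30.4, -9.5], [40.8, -10.9], [42.5, 66.8], [-28.8, 68.3]] mid [ 6.  28.7]
```

View pics/w3.png

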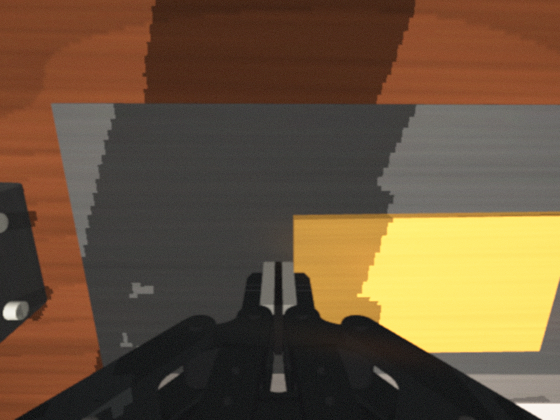

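The wrist view shows the pad in contact with the blank's near short edge (column 293), and the blank has moved about 4 mm. I'll carry on.

Call:
apply_moves([
  [0, 0.02, 0, 0, 0, 0],
  [-0.001, 0.04, 0, 0, 0, 0],
  [-0.001, 0.04, 0, 0, 0, 0],
  [-0.001, 0.04, 0, 0, 0, 0],
  [-0.001, 0.04, 0, 0, 0, 0],
  [-0.001, 0.04, 0, 0, 0, 0],
  [-0.001, 0.04, 0, 0, 0, 0],
  [-0.001, 0.04, 0, 0, 0, 0],
  [-0.001, 0.02, 0, 0, 0, 0],
  [0, 0.01, 0, 0, 0, 0],
])

```text
clock: 5.88
tool_pos: [595.4, -28.6, 11.1]
eef_rot: [-0.01, 1.0, -0.0, -0.0]
force: [-0.9, -2.8, 2.0]
finger_gap: -0.004
grip_force: 1.9
```

```bash
python3 -c "
from h import *
p,d,W=tip()
p,d,c=cam('top');plate(p,c);cv2.imwrite('pics/t4.png',cv2.resize(p[140:280,140:380,::-1],None,fx=3,fy=3))"
```

```text
pose [595.35237131 -28.62565342  11.08050171] F [-0.91974456 -2.75350041  2.04047986] tip tool z [-37.3 -37.3 -36.7]
plate seen [562.  -23.1  47.6] [639.3  99.5  62.5] n 31375
ledge z 49.2
rect ((576.3530883789062, 10.500778198242188), (57.686988830566406, 25.69002342224121), 89.56067657470703)
corners [[563.2999877929688, -18.200000762939453], [589.0, -18.399999618530273], [589.4000244140625, 39.20000076293945], [563.7000122070312, 39.400001525878906]]
local [[-29.4, 34.2], [-3.7, 33.5], [-2.2, 91.2], [-27.9, 91.9]] mid [-15.8  62.7]
```

View pics/t4.png

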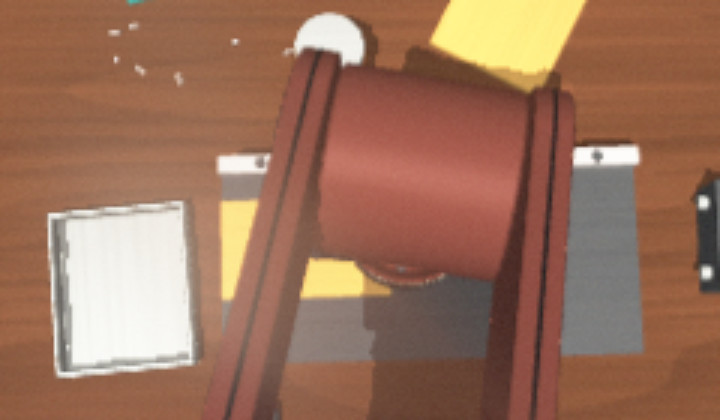

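The top crop shows the blank's leading edge level with the ledge end (column 220). About 30 mm more in +y, then I'll back off, lift and go round to the robot side.

Call:
apply_moves([
  [0, 0.03, 0, 0, 0, 0],
  [-0.001, 0.03, 0, 0, 0, 0],
  [-0.001, 0.03, 0, 0, 0, 0],
  [0, 0.018, 0, 0, 0, 0],
  [0, 0.012, 0, 0, 0, 0],
  [0, 0, 0, 0, 0, 0],
  [0, -0.06, 0, 0, 0, 0],
  [0, 0, 0.1, 0, 0, 0],
  [0, 0, 0.06, 0, 0, 0],
])

```text
clock: 6.73
tool_pos: [594.1, -14.2, 51.1]
eef_rot: [-0.009, 1.0, 0.001, -0.001]
force: [0.8, 0.5, 0.8]
finger_gap: 0.002
grip_force: 0.0
```

Call:
apply_moves([
  [-0.13, 0.06, 0, 0, 0, 0],
  [-0.14, 0.1, 0, 0, 0, 0],
  [0, 0.12, 0, 0, 0, 0],
  [0, 0.05, 0, 0, 0, 0],
  [0, 0, -0.05, 0, 0, 0],
  [0, 0, 0, 0, 0, 0],
])

```text
clock: 7.23
tool_pos: [527.9, 67.7, 36.8]
eef_rot: [-0.011, 1.0, 0.0, -0.001]
force: [-0.3, -0.2, -1.0]
finger_gap: 0.002
grip_force: 0.0
```

```bash
python3 -c "
from h import *
p,d,W=tip()
cv2.imwrite('pics/w5.png',p[:,:,::-1])
p,d,c=cam('top');plate(p,c);p,d,c=cam('side');
X=pts(d,c);hsv=cv2.cvtColor(p,cv2.COLOR_RGB2HSV);m=(hsv[...,0]>15)&(hsv[...,0]<35)&(hsv[...,1]>110)&(abs(X[...,2]-56)<6)&(X[...,0]<660)&(X[...,0]>540)
print(cv2.minAreaRect(X[m][:,:2].astype(np.float32)),m.sum())
"
```

```text
pose [527.86822549  67.65310113  36.82639394] F [-0.26842883 -0.2433706  -1.00620266] tip tool z [-42.1 -42.  -41.7]
plate seen [561.1   4.6  47.3] [619.4 127.5  56.8] n 1998
ledge z -0.7
rect ((620.906494140625, 67.33230590820312), (116.12760162353516, 23.905929565429688), 89.6650161743164)
corners [[608.5999755859375, 9.300000190734863], [632.5, 9.199999809265137], [633.2000122070312, 125.30000305175781], [609.2999877929688, 125.5]]
local [[16.4, 60.9], [40.3, 60.4], [43.2, 176.5], [19.3, 177.0]] mid [ 29.8 118.7]
((599.6898803710938, 65.66432189941406), (70.58258056640625, 131.1170654296875), 1.1084729433059692) 1106
```

View pics/w5.png

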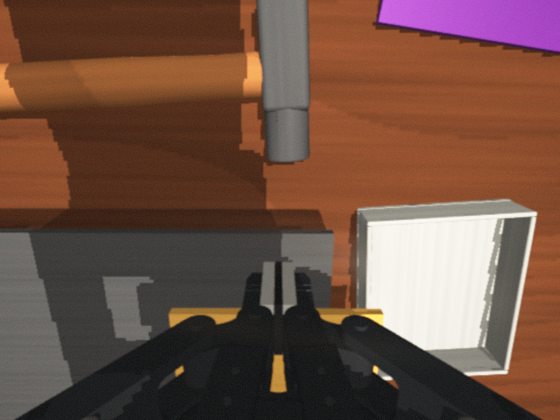

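The wrist view shows the blank's robot-side edge at row 312 (columns 170–382), with the fingers over the ledge in front of it and near its middle. I'll lower and push it toward the rail.

Call:
apply_moves([
  [0, 0, -0.06, 0, 0, 0],
  [0, 0, -0.034, 0, 0, 0],
  [0, 0, -0.008, 0, 0, 0],
  [0, 0, 0, 0, 0, 0],
  [0.04, 0, 0, 0, 0, 0],
  [0.04, 0.001, 0, 0, 0, 0],
  [0.04, 0, 0, 0, 0, 0],
  [0.03, 0.001, 0, 0, 0, 0],
  [0.012, 0, 0, 0, 0, 0],
  [0, 0, 0, 0, 0, 0],
])

```text
clock: 8.22
tool_pos: [567.9, 67.1, 13.0]
eef_rot: [-0.01, 1.0, -0.0, -0.002]
force: [-7.1, -0.2, 4.0]
finger_gap: -0.001
grip_force: 2.9
```

```bash
python3 -c "
from h import *
p,d,W=tip()
p,d,c=cam('top');plate(p,c)"
```

```text
pose [567.9284733   67.14666119  12.98511811] F [-7.12353442 -0.20796372  3.97558904] tip tool z [-35.4 -35.3 -35.1]
plate seen [577.    3.5  48.1] [634.3 127.1  56.9] n 5210
ledge z -0.3Traceback (most recent call last):
  File "<string>", line 4, in <module>
    p,d,c=cam('top');plate(p,c)
                     ~~~~~^^^^^
  File "h.py", line 20, in plate
    k=max(cs,key=cv2.contourArea)
ValueError: max() iterable argument is empty
```

Call:
apply_moves([
  [-0.012, 0, 0, 0, 0, 0],
  [0, 0, -0.007, 0, 0, 0],
  [0, 0, 0, 0, 0, 0],
  [0.016, 0, 0, 0, 0, 0],
  [0.008, 0, 0, 0, 0, 0],
  [0, 0, 0, 0, 0, 0],
])

```text
clock: 8.82
tool_pos: [567.9, 67.4, 11.1]
eef_rot: [-0.01, 1.0, -0.0, -0.005]
force: [-17.2, -0.4, 14.1]
finger_gap: 0.001
grip_force: 11.6
```

Call:
apply_moves([
  [0.008, 0, 0, 0, 0, 0],
  [0, 0, 0, 0, 0, 0],
])

```text
clock: 8.98
tool_pos: [567.8, 67.4, 11.0]
eef_rot: [-0.01, 1.0, -0.0, -0.007]
force: [-23.9, -1.8, 21.4]
finger_gap: 0.001
grip_force: 15.1
```

Force has risen to 24 N with no further travel, so the blank is against the rail. I'll release, retreat and check.

Call:
apply_moves([
  [-0.02, 0, 0, 0, 0, 0],
  [-0.06, 0, 0, 0, 0, 0],
  [-0.06, 0, 0.06, 0, 0, 0],
  [0, 0, 0.16, 0, 0, 0],
  [-0.1, 0, 0.16, 0, 0, 0],
  [-0.12, 0.1, 0.12, 0, 0, 0],
  [-0.06, 0.15, 0, 0, 0, 0],
  [0, 0.16, 0, 0, 0, 0],
  [0, 0.16, 0, 0, 0, 0],
  [0, 0.16, 0, 0, 0, 0],
])

```text
clock: 9.82
tool_pos: [477.0, 248.0, 128.2]
eef_rot: [-0.009, 1.0, 0.0, 0.001]
force: [0.9, 0.3, 0.5]
finger_gap: 0.0
grip_force: 0.0
```

Call:
apply_moves([
  [-0.05, 0.15, 0, 0, 0, 0],
  [-0.05, 0.15, 0, 0, 0, 0],
  [-0.05, 0.15, 0, 0, 0, 0],
  [0, 0.16, 0, 0, 0, 0],
  [0, 0, 0, 0, 0, 0],
])

```text
clock: 10.23
tool_pos: [437.9, 405.1, 127.1]
eef_rot: [-0.012, 1.0, 0.002, 0.0]
force: [-0.1, -1.8, 0.7]
finger_gap: -0.001
grip_force: 0.0
```

```bash
python3 -c "
from h import *
p,d,c=cam('top');plate(p,c);cv2.imwrite('pics/t6.png',cv2.resize(p[140:280,140:380,::-1],None,fx=3,fy=3))"
```

```text
rect ((627.026611328125, 65.38341522216797), (121.05253601074219, 44.89474105834961), 88.36795806884766)
corners [[602.9000244140625, 5.5], [647.7000122070312, 4.199999809265137], [651.2000122070312, 125.19999694824219], [606.2999877929688, 126.5]]
local [[10.6, 57.2], [55.5, 55.1], [61.2, 176.0], [16.3, 178.2]] mid [ 35.9 116.6]
```

View pics/t6.png

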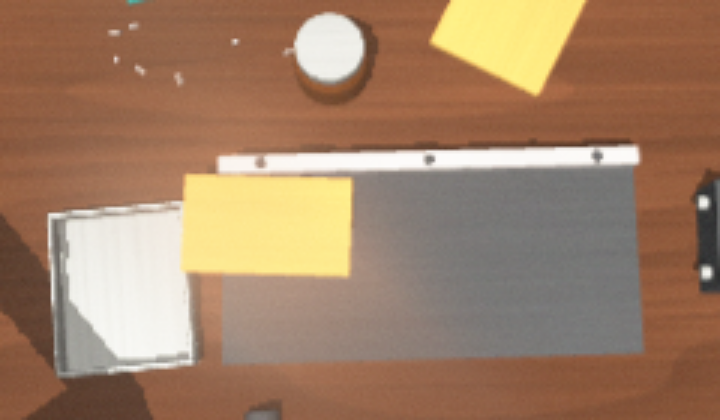

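The blank (crop 183–352, 173–276) overhangs toward the tray, but it looks slightly skewed, with its trailing end off the rail. I'll re-measure with a mask that tolerates the glare.

```bash
sed -i 's/hsv\[...,1\]>110)&(hsv\[...,2\]>120)/hsv[...,1]>75)\&(hsv[...,2]>120)/' h.py; python3 -c "
from h import *
p,d,c=cam('top');plate(p,c);X=pts(d,c)
for u in (215,225,235,245,255):
    col=p[185:235,u].astype(int); y=np.where((col[:,0]-col[:,2]>60)&(col[:,1]>120))[0]+185
    w=np.where(p[185:200,u].min(-1)>190)[0]+185
    print(u,'plate rows',y.min(),y.max(),'rail white to',w.max() if len(w) else None)
"
```

```text
rect ((614.5867919921875, 65.38339233398438), (120.64764404296875, 71.43345642089844), 89.58330535888672)
corners [[578.4000244140625, 5.300000190734863], [649.9000244140625, 4.800000190734863], [650.7000122070312, 125.4000015258789], [579.2999877929688, 126.0]]
local [[-13.8, 57.5], [57.6, 55.6], [60.7, 176.3], [-10.7, 178.1]] mid [ 23.5 116.9]
215 plate rows 187 231 rail white to 197
225 plate rows 198 231 rail white to 197
235 plate rows 198 231 rail white to 196
245 plate rows 199 232 rail white to 196
255 plate rows 199 232 rail white to 196
```

Re-measured, the blank is within tolerance: x 23.5 mm, y 117 mm, skew about 1.5°. A gentle nudge on its trailing end will give more margin.

Call:
apply_moves([
  [0.047, -0.164, 0, 0, 0, 0],
  [0.047, -0.164, 0, 0, 0, 0],
  [0.047, -0.164, 0, 0, 0, 0],
  [0.047, -0.164, 0, 0, 0, 0],
  [0.047, -0.164, 0, 0, 0, 0],
  [0.047, -0.164, 0, 0, 0, 0],
  [0.047, -0.164, 0, 0, 0, 0],
  [0.047, -0.164, 0, 0, 0, 0],
  [0.047, -0.164, 0, 0, 0, 0],
  [0, 0, 0, 0, 0, 0],
])

```text
clock: 11.17
tool_pos: [544.0, 29.6, 127.7]
eef_rot: [-0.006, 1.0, -0.002, 0.001]
force: [0.2, 0.1, -0.2]
finger_gap: -0.001
grip_force: 0.0
```

Call:
apply_moves([
  [0, 0, -0.15, 0, 0, 0],
  [0, 0, -0.15, 0, 0, 0],
  [0, 0, -0.12, 0, 0, 0],
  [0, 0, -0.04, 0, 0, 0],
  [0, 0, 0, 0, 0, 0],
])

```text
clock: 11.58
tool_pos: [540.8, 37.0, 12.1]
eef_rot: [-0.009, 1.0, -0.0, -0.002]
force: [0.2, -0.6, -0.3]
finger_gap: 0.001
grip_force: 0.0
```

Call:
apply_moves([
  [0.04, 0, -0.004, 0, 0, 0],
  [0.04, 0, 0, 0, 0, 0],
  [0.02, 0, 0, 0, 0, 0],
  [0.01, 0, 0, 0, 0, 0],
  [0, 0, 0, 0, 0, 0],
])

```text
clock: 12.0
tool_pos: [568.8, 37.2, 11.3]
eef_rot: [-0.009, 1.0, -0.0, -0.001]
force: [-2.9, -1.3, 1.8]
finger_gap: 0.002
grip_force: 1.7
```

Call:
apply_moves([
  [0.008, 0, 0, 0, 0, 0],
  [0, 0, 0, 0, 0, 0],
])

```text
clock: 12.17
tool_pos: [569.3, 37.2, 11.1]
eef_rot: [-0.01, 1.0, -0.0, -0.003]
force: [-9.7, -3.2, 7.9]
finger_gap: -0.0
grip_force: 5.2
```

It's seated against the rail, so I'll retreat and verify.

Call:
apply_moves([
  [-0.02, 0, 0, 0, 0, 0],
  [-0.06, 0, 0, 0, 0, 0],
  [-0.06, 0, 0.06, 0, 0, 0],
  [0, 0, 0.16, 0, 0, 0],
  [-0.1, 0, 0.16, 0, 0, 0],
  [-0.12, 0.1, 0.12, 0, 0, 0],
  [-0.06, 0.15, 0, 0, 0, 0],
  [0, 0.16, 0, 0, 0, 0],
  [0, 0.16, 0, 0, 0, 0],
  [0, 0.16, 0, 0, 0, 0],
])

```text
clock: 13.0
tool_pos: [474.4, 218.4, 127.9]
eef_rot: [-0.009, 1.0, 0.0, 0.001]
force: [1.3, -0.1, 0.6]
finger_gap: -0.004
grip_force: 0.0
```

Call:
apply_moves([
  [-0.05, 0.15, 0, 0, 0, 0],
  [-0.05, 0.15, 0, 0, 0, 0],
  [-0.05, 0.15, 0, 0, 0, 0],
  [0, 0.16, 0, 0, 0, 0],
  [0, 0.1, 0, 0, 0, 0],
  [0, 0, 0, 0, 0, 0],
])

```text
clock: 13.5
tool_pos: [436.1, 399.0, 127.4]
eef_rot: [-0.012, 1.0, 0.002, 0.001]
force: [0.1, -0.6, 0.1]
finger_gap: -0.001
grip_force: 0.0
```

```bash
python3 -c "
from h import *
p,d,c=cam('top');plate(p,c);X=pts(d,c)
print(np.percentile(X[205:225,205:250,2],[5,50,95]).round(1))
for u in (215,220,225,230,235,240,245,250,255):
    col=p[185:240,u].astype(int); y=np.where((col[:,0]-col[:,2]>60)&(col[:,1]>120))[0]+185
    print(u,y[y>193].min(),y.max(),end=' | ')
"
```

```text
rect ((614.7384033203125, 66.47725677490234), (118.61936950683594, 71.37084197998047), 89.7779769897461)
corners [[578.7999877929688, 7.300000190734863], [650.2000122070312, 7.0], [650.7000122070312, 125.5999984741211], [579.2999877929688, 125.9000015258789]]
local [[-13.4, 59.5], [58.0, 57.9], [60.6, 176.5], [-10.7, 178.1]] mid [ 23.6 118. ]
[54.8 57.1 59.6]
215 198 231 | 220 198 231 | 225 198 231 | 230 198 231 | 235 198 231 | 240 198 231 | 245 198 230 | 250 198 230 | 255 198 230 |
```

```bash
python3 -c "
from plant import bot
print(bot.sign_off())"
```

```text
the job is handed in; nothing more can be done
None
```

I handed the job in with the blank against the guide rail and sticking out about 28 mm past the tray end; the last top view put its centre at x 23.6 mm, y 118 mm and its skew at about 1.3°, all within limits, and the sign-off returned no verdict.

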